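# Walk the heat sink round to face the cooling fence

### The job

With the fingertips, push the heavy black heat sink round on the bench by its corners until one of its two long copper faces is square to the blue pad on the fence, and only then push it up until that face sits flush against the pad, wholly within the pad's width. Do not drag it along the pad while it is still plainly crooked, never grip, tip or lift it or touch its delicate fins, push it steadily without striking it, and leave the jar, the capacitor and the battery where they are. Finish clear of everything.

Things in the scene. Friction and masses are not known exactly. Their poses are not given: they have to be found in the camera images.
- heatsink: the heavy heat sink (0.6 to 0.95 kg), a solid upright-sided block 95 mm (its x) by 130 mm (its y, the long way) by 38 mm high, loose on the bench; black with a 6 mm copper plate along the whole of each of its two long sides (its +x and -x faces, both alike, either may end against the pad). It slides and turns freely on the flat bench (friction) and stays where it is left. Origin: centre of its underside; z up. Push low on its sides, 10 to 35 mm above the bench.
- fins: the eight thin grey fins standing on top of the heat sink and fixed to it, from 38 to 52 mm above the bench, covering 66 mm (x) by 104 mm (y) in the middle of its top; not to be touched. Same origin and axes as the heat sink.
- fence: the fixed aluminium fence with a blue pad (190 mm wide, 38 mm high) on the front of a 260 mm long bar; pad and bar together 21 mm thick, with a 5 mm high foot behind reaching 66 mm back. Origin: on the bench, under the middle of the pad's front face. Its y runs along the face, its x points away from the robot side into the fence, so the heat sink stands at negative x in this frame; z up.
- flux: bystander: amber jar with a white lid, 36 mm across, 65 mm high, standing on the bench; origin at the centre of its underside
- capacitor: bystander: blue cylindrical capacitor, 35 mm across, 50 mm high, standing; origin at the centre of its underside
- battery: bystander: yellow battery pack 40 (x) by 60 (y) by 20 mm, lying flat; origin at the centre of its underside
Not all that is in view belongs to the job. Of the things like the heatsink, leave any that is brown or turquoise; of the rest the smaller one is meant.

How it is judged:
By the outcome, as a careful person would: the job done as asked, in the order asked, and still so for the second after the job is handed in, with the robot touching nothing.
It also fails if it takes over 67 s, if anything falls off the work surface, if the arm or the gripper's body presses on something with over 40 N, if the wrist force passes 120 N, or if a joint passes its speed limit or range.

### The arm

A 6-joint arm with a two-finger parallel gripper is mounted at the origin on the work surface. World frame = base frame: x ahead of the robot, y to its left, z up, the work surface at z = 0. Lengths are in m, angles in degrees, forces in N, time in s.
With the tool pointing down it reaches from about 0.25 to 0.725 m from the base axis. Payload 9.7 kg.
Tool frame: the origin (TCP) lies midway between the tips of the shut fingers; the grasp point (between the pads) lies 19 mm behind it; z points along the fingers, y is the line along which they close (so a half turn about z gives the same grasp; the last joint's range is limited). The gripper opens to 85 mm and grips with 20 to 120 N. Pads are 22 mm wide; open, the fingers measure 114 mm over their backs; the gripper's body (76 mm by 85 mm) begins 54 mm behind the grasp point. The pads swing forward as they close: fully open they stand 13 mm farther back than shut.
Start: joints at [-75.287, 4.979, 10.078, 95.1, 0, 90], TCP at [0.14, -0.532, 0.231] pointing down, gripper open.
Joint ranges: [-179.16, 179.16], [-48.56, 103.87], [-65.8, 70.77], [-126.05, 130.52], [-82.76, 87.17], [-180, 180]. Speed limits (degrees/s): [127.2, 127.2, 147.25, 180, 180, 180].

### API

Orientations are given as [roll, pitch, yaw] about the fixed x, y, z axes, in that order (R = Rz(yaw) Ry(pitch) Rx(roll)).
In Python, from workcell import bot gives the robot as it stands.
- The arm moves only by the shell command python3 -m crank 'ROWS' [FORCE]. ROWS is JSON, a list of rows, each an object with "gripper": the finger opening in mm, from 0 to 85.4; "travel": the shift along the tool's x, y, z in mm, a list of three; "twist": the turn, a rotation vector about the tool's x, y, z in rad, a list of three. In form: [{"gripper": gripper, "travel": [tx, ty, tz], "twist": [rx, ry, rz]}, ...]. A call has 1 to 12 rows; each row shifts and turns the commanded pose from where the row before left it, along the tool's axes as they then stand; what a row does not reach is not made up. A row lasts 1/8 s, in which the tool goes at most 62.5 mm and 10.7 degrees, less where a joint would pass 70% of its speed; a pose out of reach is approached as far as the arm can. A call is refused whole if a number of a shift passes 62.5 or a number of a turn 0.188, either way. A call with a gripper value outside its range is refused whole. The fingers move at their own pace and stop on an object; FORCE is the grip in N (left out, the last holds). Time passes only in rows, so rows that do not move let the fingers close. It gives the time, the measured TCP pose, the force, the opening and the grip force at its end, in the units of the state.
- bot.get_obs(): the state, without advancing time (a new reading comes with each control period).
- bot.camera(name): name is "side" or "top"; returns the picture (480x640x3 uint8, red, green, blue); there is no depth.
- bot.calibration(name): a dict with "vfov" (degrees; the focal length in pixels is half the picture's height over the tangent of half this angle, whatever the lens; pixels are square), "cx", "cy" (the principal point, pixels), "camera_from_world" (4x4, takes a point from world to camera coordinates). Camera axes: x right, y down, z forward; pixel columns grow to the right and rows downward; lengths in m; the calibration is good to about 2 mm. A picture is of the moment at which its call begins. calibration takes no time and is no camera call.
- bot.job_done(): hands the job in; it is judged then, once.
The state is a dict: "time": time; "q": joint angles; "qd": joint speeds; "joint_efforts": joint torques, N m; "ee_pos": TCP position; "tcp_rot": TCP orientation; "wrist_force": force on the tool from outside, world axes, zero at the start; "torque": the same for the moment, N m; "opening": finger opening in m; "grasp_force": force on a finger pad.
Only numpy, scipy, OpenCV 4.12 (cv2) and the standard library are available. Lean on these libraries where they do the work, as an engineer would, in place of code of your own. Each camera call takes 0.05 s, during which the arm holds its last target. There are 200 camera calls.

## Working session

There is one attempt and no reset: what is moved stays moved. The work goes in short steps, Python scripts to look and compute and a shell command to move; the robot and the scene stay as the last step left them, time stands still between calls to the robot, and variables do not carry over. Pictures are saved under pics/ and viewed, at most 10 in all, crops included, and the job is handed in when it is done.

```bash
ls; mkdir -p pics
python3 - <<'E'
from workcell import bot
import cv2,numpy as np
for n in("top","side"):
    im=bot.camera(n); cv2.imwrite(f"pics/{n}0.png",im[:,:,::-1]); c=bot.calibration(n); print(n,c["vfov"],c["cx"],c["cy"],[k for k in c]); print(np.round(c["camera_from_world"],4))
o=bot.get_obs(); print(o)
E
```

```text
pics
top 55.68655832076681 324.6677023469819 241.2130802948977 ['vfov', 'cx', 'cy', 'camera_from_world']
[[ 0.0268 -0.9994  0.0206 -0.0086]
 [-0.9977 -0.028  -0.0618  0.521 ]
 [ 0.0623 -0.0189 -0.9979  0.7904]
 [ 0.      0.      0.      1.    ]]
side 48.804694019696306 317.1382503965136 243.66221787188175 ['vfov', 'cx', 'cy', 'camera_from_world']
[[-0.9598 -0.2797 -0.0222  0.5408]
 [-0.1413  0.5505 -0.8228  0.1034]
 [ 0.2423 -0.7866 -0.568   0.7736]
 [ 0.      0.      0.      1.    ]]
{'time': 0.1, 'q': array([-7.52866838e+01,  5.00899613e+00,  1.00408037e+01,  9.50978953e+01,
       -2.05833732e-03,  9.00003362e+01]), 'qd': array([-0.01021701, -0.08332734,  0.08623452,  0.03201769, -0.11840981,
       -0.0264646 ]), 'joint_efforts': array([ 2.36369615e-04, -5.21560907e+01,  4.65653944e+01,  1.60328188e-02,
        1.76595353e-05,  1.33123251e-05]), 'ee_pos': array([ 0.13963464, -0.53179235,  0.23066011]), 'tcp_rot': array([-1.79933912e+02,  2.05872372e-03,  1.47129824e+01]), 'wrist_force': array([-0.62907684, -1.2590408 , -0.05717486]), 'torque': array([-0.01544225,  0.03874794, -0.00867126]), 'grasp_force': 0.0, 'opening': 0.08502166931136647}
```

View pics/top0.png

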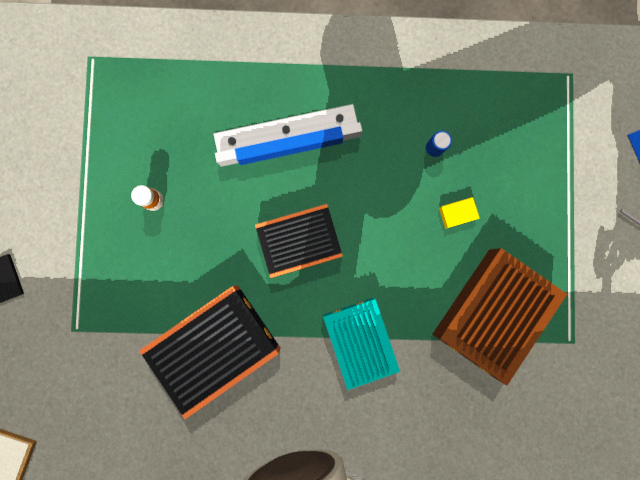

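View pics/side0.png

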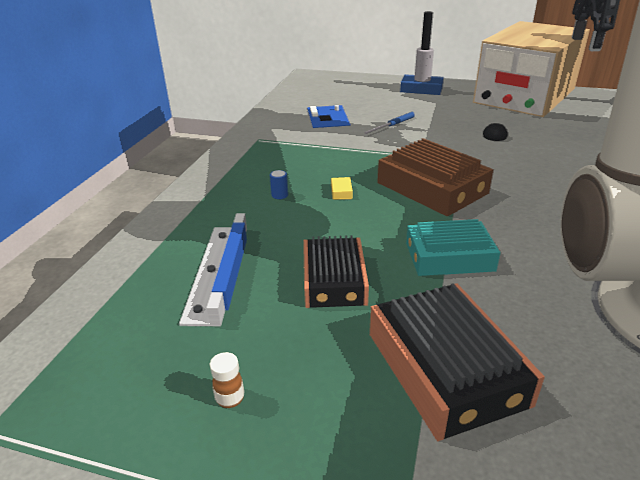

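The things like the heat sink in the top view are:
- small black with copper, (299,240)
- large black with copper, (210,350)
- turquoise, (361,343)
- brown, (503,315)

Leaving out turquoise and brown, the smaller black one at (299,240) is the one meant. The fence pad runs from (236,163) to (343,137), the jar is at (146,197), the capacitor at (438,144) and the battery at (460,212).

```bash
cat > h.py <<'E'
from workcell import bot
import cv2,numpy as np
def ray(n,px,z):
    c=bot.calibration(n); f=240/np.tan(np.radians(c["vfov"]/2)); T=c["camera_from_world"]; R=T[:3,:3]; C=-R.T@T[:3,3]
    px=np.atleast_2d(px).astype(float)
    d=np.c_[(px[:,0]-c["cx"])/f,(px[:,1]-c["cy"])/f,np.ones(len(px))]@R
    return (C+d*((z-C[2])/d[:,2])[:,None])[:,:2]
def proj(n,P):
    c=bot.calibration(n); f=240/np.tan(np.radians(c["vfov"]/2)); T=c["camera_from_world"]
    p=np.atleast_2d(P)@T[:3,:3].T+T[:3,3]; return p[:,:2]/p[:,2:]*f+[c["cx"],c["cy"]]
def mask(im,lo,hi,roi):
    h=cv2.cvtColor(im,cv2.COLOR_RGB2HSV); m=cv2.inRange(h,lo,hi); r=np.zeros_like(m); x0,y0,x1,y1=roi; r[y0:y1,x0:x1]=m[y0:y1,x0:x1]; return r
def blobs(m,a=40):
    cs,_=cv2.findContours(m,cv2.RETR_EXTERNAL,cv2.CHAIN_APPROX_NONE); return [c[:,0] for c in cs if cv2.contourArea(c)>a]
E
python3 - <<'E'
from h import *
im=cv2.cvtColor(cv2.imread("pics/top0.png"),cv2.COLOR_BGR2RGB); sd=cv2.cvtColor(cv2.imread("pics/side0.png"),cv2.COLOR_BGR2RGB)
c=bot.calibration("top");T=c["camera_from_world"];print("cam",-T[:3,:3].T@T[:3,3])
for b in blobs(mask(im,(5,120,90),(18,255,255),(240,190,360,290)),20):
    print("copper px",np.round(cv2.boxPoints(cv2.minAreaRect(b))).tolist(), "w@38",np.round(ray("top",cv2.boxPoints(cv2.minAreaRect(b)),.038),4).tolist())
for b in blobs(mask(im,(105,150,60),(125,255,255),(200,100,370,170)),20):
    q=cv2.approxPolyDP(b,3,True)[:,0]; print("pad",q.tolist(),"z0",np.round(ray("top",q,0),4).tolist(),"z38",np.round(ray("top",q,.038),4).tolist())
for n,p,z in(("jar",(144,196),.065),("cap",(442,140),.05),("bat",(460,212),.02)): print(n,ray("top",p,z))
cv2.imwrite("pics/crop.png",cv2.resize(cv2.cvtColor(im,cv2.COLOR_RGB2BGR)[100:290,200:380],None,fx=3,fy=3,interpolation=cv2.INTER_CUBIC))
E
```

```text
cam [0.47080518 0.02094391 0.82107968]
copper px [[269.0, 273.0], [341.0, 252.0], [342.0, 257.0], [270.0, 278.0]] w@38 [[0.4619, 0.1009], [0.5015, -0.0229], [0.4938, -0.0254], [0.4542, 0.0984]]
copper px [[254.0, 224.0], [327.0, 203.0], [328.0, 208.0], [256.0, 228.0]] w@38 [[0.546, 0.1281], [0.5855, 0.0046], [0.5782, 0.0023], [0.5387, 0.1257]]
pad [[340, 127], [238, 148], [237, 159], [243, 164], [339, 143]] z0 [[0.7334, -0.0172], [0.6882, 0.1683], [0.6678, 0.1693], [0.6589, 0.158], [0.7035, -0.0161]] z38 [[0.7213, -0.0154], [0.6781, 0.1614], [0.6587, 0.1624], [0.6502, 0.1517], [0.6927, -0.0144]]
jar [[0.58491764 0.3092261 ]]
cap [[ 0.7004118  -0.19236042]]
bat [[ 0.57982319 -0.23435936]]
```

View pics/crop.png

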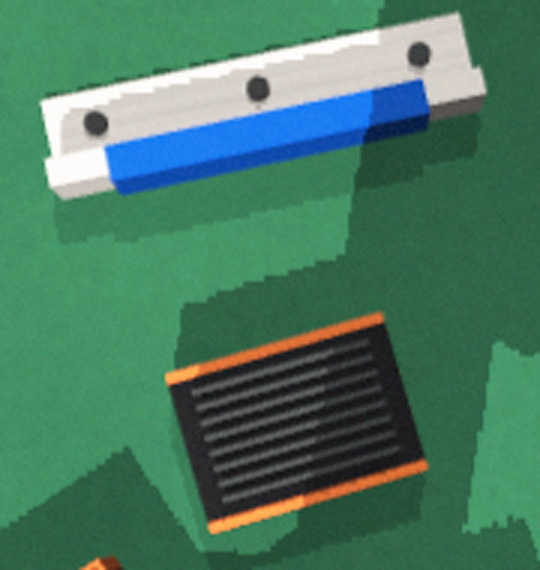

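The crop confirms it: black with two copper long faces. In crop pixels (3x, offset 200,100), the top corners are at (166,378), (382,315), (427,464) and (210,531). The pad's lower front edge runs from (120,194) to (428,130), so the sink is about 4 to 5° crooked.

```bash
cat >> h.py <<'E'
def fitl(n,pts,z,fw=0):  # world line: returns angle deg of direction(toward +y), mean point, ends
    w=ray(n,pts,z); vx,vy,x0,y0=cv2.fitLine(w.astype(np.float32),cv2.DIST_HUBER,0,.001,.001).ravel()
    if vy<0: vx,vy=-vx,-vy
    t=(w-[x0,y0])@[vx,vy]; r=np.abs((w-[x0,y0])@[-vy,vx])
    return np.degrees(np.arctan2(-vx,vy)),np.array([x0,y0]),np.array([vx,vy]),t.min(),t.max(),r.mean()
def sink(im,roi=(200,110,400,300)):
    out=[]
    bs=sorted(blobs(mask(im,(5,120,90),(18,255,255),roi),20),key=lambda b:b[:,1].mean())
    for b,up in((bs[0],1),(bs[-1],0)):
        b=np.array([[c,(b[b[:,0]==c,1].min()-.5 if up else b[b[:,0]==c,1].max()+.5)] for c in range(b[:,0].min()+3,b[:,0].max()-2)])
        out.append(fitl("top",b,.038))
    return out
def pad(im):
    b=max(blobs(mask(im,(105,150,60),(125,255,255),(200,100,370,170)),20),key=len)
    b=np.array([[c,b[b[:,0]==c,1].max()+.5] for c in range(246,338)]); return fitl("top",b,0)
E
python3 - <<'E'
from h import *
im=cv2.cvtColor(cv2.imread("pics/top0.png"),cv2.COLOR_BGR2RGB)
p=pad(im); print("pad",p)
s=sink(im); [print("sink",x) for x in s]
# side view pad corners by hand cross-check
n=np.array([p[2][1],-p[2][0]]); print("gap up/low",[(x[1]-p[1])@n for x in s])
c=(s[0][1]+s[1][1])/2
ends=ray("top",[(200+120/3,100+194/3),(200+428/3,100+130/3)],0); print("pad ends z0",ends,np.linalg.norm(ends[0]-ends[1]))
m=ends.mean(0); print("sink c",c,"along offset",(c-m)@p[2],"pad mid",m)
corn=ray("top",[(200+a/3,100+b/3) for a,b in((166,378),(382,315),(427,464),(210,531))],.038); print("corners",corn,np.linalg.norm(corn-np.roll(corn,1,0),axis=1),corn.mean(0))
E
```

```text
pad (np.float32(14.314626), array([0.68100816, 0.07026839], dtype=float32), array([-0.24724637,  0.96895266], dtype=float32), np.float64(-0.08544480069857464), np.float64(0.08499309608698924), np.float64(0.000467593332655981))
sink (np.float32(17.680065), array([0.5663186 , 0.06457248], dtype=float32), array([-0.30370158,  0.9527672 ], dtype=float32), np.float64(-0.058195281324638956), np.float64(0.06005688815013557), np.float64(0.000429980548308742))
sink (np.float32(33.376183), array([0.42098445, 0.1715876 ], dtype=float32), array([-0.5501337 ,  0.83507663], dtype=float32), np.float64(-0.02002638453411418), np.float64(0.017599835205777573), np.float64(0.0010667824793782412))
gap up/low [np.float32(-0.11253708), np.float32(-0.22689988)]
pad ends z0 [[ 0.65748141  0.16343309]
 [ 0.70306778 -0.02285541]] 0.19178509177634753
sink c [0.4936515  0.11808003] along offset 0.09244928544782421 pad mid [0.6802746  0.07028884]
corners [[ 0.54261801  0.1263948 ]
 [ 0.58278025  0.00315476]
 [ 0.49729908 -0.02500431]
 [ 0.45560662  0.09815518]] [0.09147929 0.12961911 0.08999979 0.13002507] [0.51957599 0.05067511]
```

```bash
cat > nav.py <<'E'
import sys,numpy as np
from workcell import bot
def rows(tx,ty,yaw,N,n):
    o=bot.get_obs(); p=o["ee_pos"]*1000; y0=o["tcp_rot"][2]; d=(np.array([tx,ty])*1000-p[:2])/N; dy=(yaw-y0)/N
    for i in range(n):
        a=np.radians(y0+dy*i); print([round(float(d@[np.cos(a),np.sin(a)])),round(float(d@[np.sin(a),-np.cos(a)]))],round(-np.radians(dy),3))
if __name__=="__main__": a=[float(v) for v in sys.argv[1:]]; rows(a[0],a[1],a[2],int(a[3]),int(a[4]))
E
python3 nav.py .504 .155 104.1 15 15
```

```text
[35, -38] -0.104
[39, -34] -0.104
[42, -30] -0.104
[45, -25] -0.104
[48, -21] -0.104
[49, -16] -0.104
[51, -10] -0.104
[52, -5] -0.104
[52, 0] -0.104
[52, 6] -0.104
[51, 11] -0.104
[49, 16] -0.104
[47, 21] -0.104
[45, 26] -0.104
[42, 31] -0.104
```

```bash
python3 -m crank '[{"gripper":0,"travel":[35,-38,0],"twist":[0,0,-0.104]},{"gripper":0,"travel":[39,-34,0],"twist":[0,0,-0.104]},{"gripper":0,"travel":[42,-30,0],"twist":[0,0,-0.104]},{"gripper":0,"travel":[45,-25,0],"twist":[0,0,-0.104]},{"gripper":0,"travel":[48,-21,0],"twist":[0,0,-0.104]},{"gripper":0,"travel":[49,-16,0],"twist":[0,0,-0.104]},{"gripper":0,"travel":[51,-10,0],"twist":[0,0,-0.104]},{"gripper":0,"travel":[52,-5,0],"twist":[0,0,-0.104]},{"gripper":0,"travel":[52,0,0],"twist":[0,0,-0.104]},{"gripper":0,"travel":[52,6,0],"twist":[0,0,-0.104]},{"gripper":0,"travel":[51,11,0],"twist":[0,0,-0.104]},{"gripper":0,"travel":[49,16,0],"twist":[0,0,-0.104]}]'
python3 nav.py .504 .155 104.1 3 3; python3 -c "
from workcell import bot;print(bot.get_obs()['q'])"
```

```text
time: 1.6
ee_pos: [0.4322, 0.0198, 0.2311]
tcp_rot: [-180.0, 0.0, 86.4]
wrist_force: [0.7, -1.5, 0.2]
opening: -0.0
grasp_force: 0.0
[46, 21] -0.103
[44, 26] -0.103
[41, 30] -0.103
[ 2.62373793e+00 -1.09640514e+01 -5.20338194e+00  9.57623329e+01
 -5.65645954e-03  9.61879583e+01]
```

```bash
python3 -m crank '[{"gripper":0,"travel":[46,21,0],"twist":[0,0,-0.103]},{"gripper":0,"travel":[44,26,0],"twist":[0,0,-0.103]},{"gripper":0,"travel":[41,30,0],"twist":[0,0,-0.103]},{"gripper":0,"travel":[0,0,30],"twist":[0,0,0]},{"gripper":0,"travel":[0,0,45],"twist":[0,0,0]},{"gripper":0,"travel":[0,0,45],"twist":[0,0,0]},{"gripper":0,"travel":[0,0,30],"twist":[0,0,0]}]'
python3 - <<'E'
from h import *
im=bot.camera("side"); cv2.imwrite("pics/side1.png",im[:,:,::-1])
E
```

```text
time: 2.48
ee_pos: [0.503, 0.152, 0.0786]
tcp_rot: [-179.8, 0.0, 103.9]
wrist_force: [-0.3, -0.9, 0.6]
opening: -0.0001
grasp_force: 0.0
```

View pics/side1.png

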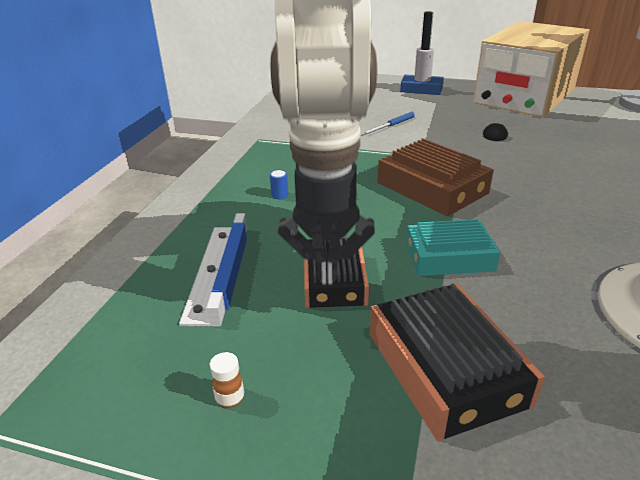

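```bash
python3 -m crank '[{"gripper":0,"travel":[0,0,25],"twist":[0,0,0]},{"gripper":0,"travel":[0,0,20],"twist":[0,0,0]},{"gripper":0,"travel":[0,0,12],"twist":[0,0,0]},{"gripper":0,"travel":[0,0,3],"twist":[0,0,0]},{"gripper":0,"travel":[-8,0,0],"twist":[0,0,0]},{"gripper":0,"travel":[-5,0,0],"twist":[0,0,0]},{"gripper":0,"travel":[-2,0,0],"twist":[0,0,0]},{"gripper":0,"travel":[-2,0,0],"twist":[0,0,0]},{"gripper":0,"travel":[-2,0,0],"twist":[0,0,0]},{"gripper":0,"travel":[-2,0,0],"twist":[0,0,0]}]'
```

```text
time: 3.78
ee_pos: [0.5092, 0.1318, 0.0213]
tcp_rot: [180.0, 0.0, 103.9]
wrist_force: [-0.1, 0.1, 0.6]
opening: 0.0
grasp_force: 0.0
```

```bash
python3 -m crank '[{"gripper":0,"travel":[-2,0,0],"twist":[0,0,0]},{"gripper":0,"travel":[-2,0,0],"twist":[0,0,0]},{"gripper":0,"travel":[-2,0,0],"twist":[0,0,0]},{"gripper":0,"travel":[-2,0,0],"twist":[0,0,0]}]'
```

```text
time: 4.28
ee_pos: [0.511, 0.1248, 0.0213]
tcp_rot: [180.0, -0.1, 104.0]
wrist_force: [-0.5, 5.3, -0.0]
opening: -0.0002
grasp_force: 2.7
```

```bash
python3 -m crank '[{"gripper":0,"travel":[-1.5,0,0],"twist":[0,0,0]},{"gripper":0,"travel":[-1.5,0,0],"twist":[0,0,0]},{"gripper":0,"travel":[-1.5,0,0],"twist":[0,0,0]},{"gripper":0,"travel":[-1.5,0,0],"twist":[0,0,0]},{"gripper":0,"travel":[-1.5,0,0],"twist":[0,0,0]},{"gripper":0,"travel":[-1.5,0,0],"twist":[0,0,0]},{"gripper":0,"travel":[-1.5,0,0],"twist":[0,0,0]},{"gripper":0,"travel":[-1.5,0,0],"twist":[0,0,0]},{"gripper":0,"travel":[-1.5,0,0],"twist":[0,0,0]},{"gripper":0,"travel":[-1.5,0,0],"twist":[0,0,0]}]'
```

```text
time: 5.52
ee_pos: [0.5147, 0.1103, 0.0213]
tcp_rot: [180.0, -0.1, 104.0]
wrist_force: [0.1, 4.8, -0.6]
opening: -0.0001
grasp_force: 2.7
```

```bash
python3 -m crank '[{"gripper":0,"travel":[3,0,0],"twist":[0,0,0]},{"gripper":0,"travel":[12,0,0],"twist":[0,0,0]},{"gripper":0,"travel":[20,0,0],"twist":[0,0,0]},{"gripper":0,"travel":[10,0,-25],"twist":[0,0,0]},{"gripper":0,"travel":[0,0,-50],"twist":[0,0,0]},{"gripper":0,"travel":[0,0,-50],"twist":[0,0,0]},{"gripper":0,"travel":[60,0,-20],"twist":[0,0,0]},{"gripper":0,"travel":[60,0,0],"twist":[0,0,0]},{"gripper":0,"travel":[0,0,0],"twist":[0,0,0]}]'
python3 - <<'E'
from h import *
im=bot.camera("top"); cv2.imwrite("pics/top1.png",im[:,:,::-1])
cv2.imwrite("pics/crop1.png",cv2.resize(im[100:290,200:380,::-1],None,fx=3,fy=3,interpolation=cv2.INTER_CUBIC))
print(pad(im)); [print(x) for x in sink(im,(240,170,400,275))]
E
```

```text
time: 6.65
ee_pos: [0.4738, 0.2727, 0.1661]
tcp_rot: [180.0, -0.0, 104.2]
wrist_force: [0.6, 0.2, -0.5]
opening: 0.0002
grasp_force: 0.0
(np.float32(14.04669), array([0.6815316 , 0.07028565], dtype=float32), array([-0.24271253,  0.97009826], dtype=float32), np.float64(-0.08533219028012294), np.float64(0.08472154400174002), np.float64(0.0004675909454823248))
(np.float32(15.052027), array([0.5682297 , 0.04489715], dtype=float32), array([-0.25969604,  0.96569043], dtype=float32), np.float64(-0.05894331062029798), np.float64(0.05863336142334733), np.float64(0.0004351893052913888))
(np.float32(15.43205), array([0.472673  , 0.03038424], dtype=float32), array([-0.2660954,  0.9639467], dtype=float32), np.float64(-0.0695172669153154), np.float64(0.04892985535309393), np.float64(0.00041691755904485294))
```

View pics/crop1.png

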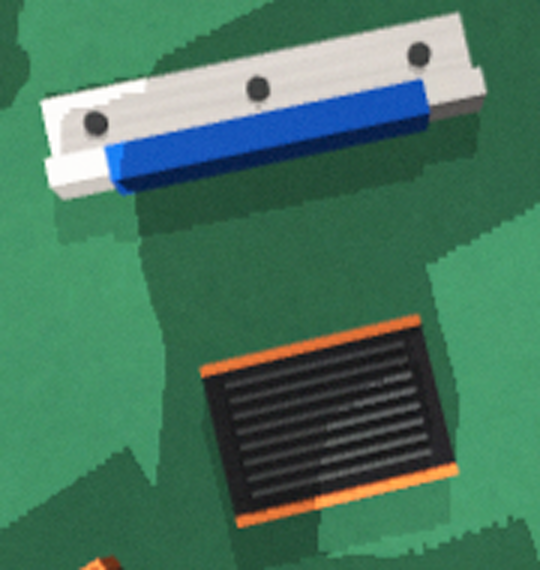

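The sink is now about 1.2° off the pad angle and centred within 2 mm; its front copper edge runs from crop (202,372) to (420,320). Next I'll use the open fingertips as a wide pusher behind the rear face.

```bash
python3 nav.py .450 .0135 194.05 10 10
```

```text
[-24, -9] -0.157
[-23, -12] -0.157
[-21, -16] -0.157
[-18, -19] -0.157
[-15, -21] -0.157
[-11, -23] -0.157
[-7, -25] -0.157
[-3, -26] -0.157
[1, -26] -0.157
[5, -25] -0.157
```

```bash
python3 -m crank '[{"gripper":85,"travel":[-24,-9,0],"twist":[0,0,-0.157]},{"gripper":85,"travel":[-23,-12,0],"twist":[0,0,-0.157]},{"gripper":85,"travel":[-21,-16,0],"twist":[0,0,-0.157]},{"gripper":85,"travel":[-18,-19,0],"twist":[0,0,-0.157]},{"gripper":85,"travel":[-15,-21,0],"twist":[0,0,-0.157]},{"gripper":85,"travel":[-11,-23,0],"twist":[0,0,-0.157]},{"gripper":85,"travel":[-7,-25,0],"twist":[0,0,-0.157]},{"gripper":85,"travel":[-3,-26,0],"twist":[0,0,-0.157]},{"gripper":85,"travel":[1,-26,0],"twist":[0,0,-0.157]},{"gripper":85,"travel":[5,-25,0],"twist":[0,0,-0.157]},{"gripper":85,"travel":[0,0,0],"twist":[0,0,0]}]'
python3 nav.py .450 .0135 194.05 1 1
```

```text
time: 8.07
ee_pos: [0.4485, 0.0095, 0.166]
tcp_rot: [-180.0, -0.0, -166.3]
wrist_force: [-0.2, -1.0, -0.5]
opening: 0.085
grasp_force: 0.0
[-2, 4] -6.289
```

```bash
python3 -m crank '[{"gripper":85,"travel":[-1,4,20],"twist":[0,0,-0.006]},{"gripper":85,"travel":[0,0,40],"twist":[0,0,0]},{"gripper":85,"travel":[0,0,30],"twist":[0,0,0]},{"gripper":85,"travel":[0,0,15],"twist":[0,0,0]},{"gripper":85,"travel":[0,0,0],"twist":[0,0,0]}]'
python3 - <<'E'
from h import *
im=bot.camera("side"); cv2.imwrite("pics/side2.png",cv2.resize(im[180:440,240:560,::-1],None,fx=2.4,fy=2.2))
E
```

```text
time: 8.7
ee_pos: [0.4485, 0.0155, 0.0606]
tcp_rot: [180.0, -0.1, -165.8]
wrist_force: [-0.3, -0.0, 1.1]
opening: 0.0853
grasp_force: 0.0
```

View pics/side2.png

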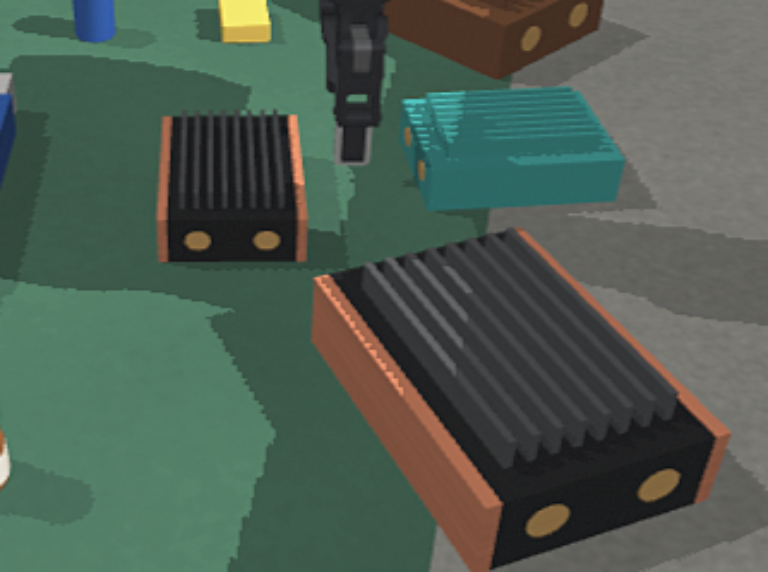

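```bash
python3 -m crank '[{"gripper":85,"travel":[0,0,25],"twist":[0,0,0]},{"gripper":85,"travel":[0,0,15],"twist":[0,0,0]},{"gripper":85,"travel":[0,0,8],"twist":[0,0,0]},{"gripper":85,"travel":[-5,0,2],"twist":[0,0,0]},{"gripper":85,"travel":[-4,0,0],"twist":[0,0,0]},{"gripper":85,"travel":[-2,0,0],"twist":[0,0,0]},{"gripper":85,"travel":[-2,0,0],"twist":[0,0,0]},{"gripper":85,"travel":[-2,0,0],"twist":[0,0,0]},{"gripper":85,"travel":[-2,0,0],"twist":[0,0,0]}]'
```

```text
time: 9.88
ee_pos: [0.4644, 0.0195, 0.0111]
tcp_rot: [180.0, -0.1, -165.8]
wrist_force: [-9.4, -1.4, 7.5]
opening: 0.0848
grasp_force: 4.6
```

```bash
python3 -m crank '[{"gripper":85,"travel":[-1.5,0,0],"twist":[0,0,0]},{"gripper":85,"travel":[-1.5,0,0],"twist":[0,0,0]},{"gripper":85,"travel":[-1.5,0,0],"twist":[0,0,0]},{"gripper":85,"travel":[-1.5,0,0],"twist":[0,0,0]},{"gripper":85,"travel":[-1.5,0,0],"twist":[0,0,0]},{"gripper":85,"travel":[-1.5,0,0],"twist":[0,0,0]}]'
python3 - <<'E'
from h import *
print(bot.get_obs()["torque"])
im=bot.camera("top"); cv2.imwrite("pics/top2.png",im[:,:,::-1])
bs=blobs(mask(im,(5,120,90),(18,255,255),(240,150,400,275)),20)
print([ (b.min(0).tolist(),b.max(0).tolist()) for b in bs]); print(sink(im,(240,170,400,275))[0])
E
```

```text
time: 10.62
ee_pos: [0.4725, 0.0214, 0.0109]
tcp_rot: [180.0, -0.2, -165.8]
wrist_force: [-10.2, -2.3, 6.5]
opening: 0.0849
grasp_force: 5.2
[-0.40936959  1.84755208 -0.0319121 ]
[([309, 201], [339, 207])]
(np.float32(13.96425), array([0.5856115 , 0.00797065], dtype=float32), array([-0.24131644,  0.97044647], dtype=float32), np.float64(-0.020408662514862813), np.float64(0.022569433850896874), np.float64(0.00044558573980114246))
```

```bash
python3 -m crank '[{"gripper":85,"travel":[2,0,0],"twist":[0,0,0]},{"gripper":85,"travel":[4,0,0],"twist":[0,0,0]},{"gripper":85,"travel":[0,0,0],"twist":[0,0,0]}]'
python3 - <<'E'
from h import *
im=bot.camera("side"); cv2.imwrite("pics/side3.png",cv2.resize(im[170:350,240:440,::-1],None,fx=4,fy=3.3,interpolation=cv2.INTER_CUBIC))
E
```

```text
time: 11.05
ee_pos: [0.4682, 0.0202, 0.0111]
tcp_rot: [-180.0, 0.0, -165.8]
wrist_force: [0.7, -0.1, 0.4]
opening: 0.085
grasp_force: 0.0
```

View pics/side3.png

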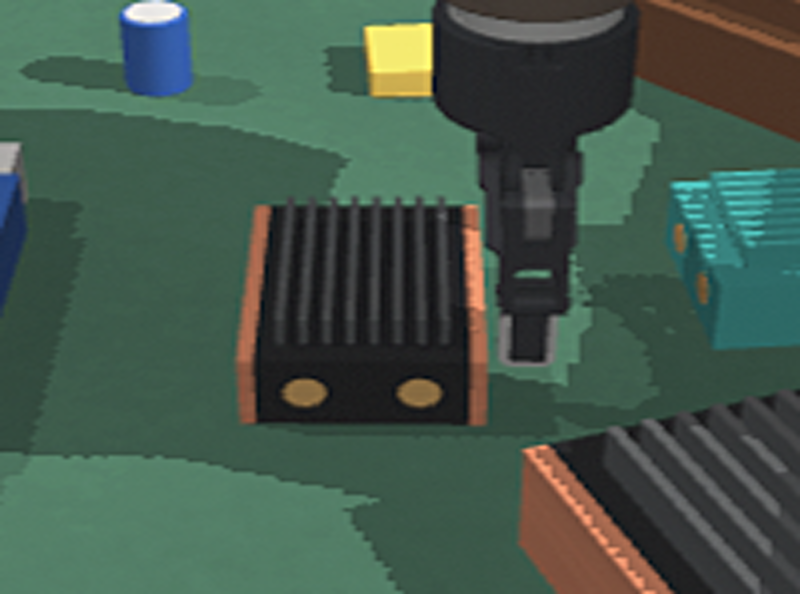

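Run:
```python
from h import *
for l in(.045,.05,.055):
  for z in(.012,.018,.024,.03,.055): print(l,z,proj("side",[[.4682-.2428*l,.0202+.97*l,z]]).round(1))
```

```text
0.045 0.012 [[370.7 284.6]]
0.045 0.018 [[370.8 281.6]]
0.045 0.024 [[371.  278.6]]
0.045 0.03 [[371.1 275.5]]
0.045 0.055 [[371.7 262.6]]
0.05 0.012 [[370.8 286.6]]
0.05 0.018 [[371.  283.6]]
0.05 0.024 [[371.1 280.6]]
0.05 0.03 [[371.2 277.5]]
0.05 0.055 [[371.8 264.5]]
0.055 0.012 [[371.  288.7]]
0.055 0.018 [[371.1 285.7]]
0.055 0.024 [[371.3 282.6]]
0.055 0.03 [[371.4 279.6]]
0.055 0.055 [[372.  266.5]]
```

```bash
python3 -m crank '[{"gripper":85,"travel":[0,0,4],"twist":[0,0,0]},{"gripper":85,"travel":[0,0,0],"twist":[0,0,0]},{"gripper":85,"travel":[-2,0,0],"twist":[0,0,0]},{"gripper":85,"travel":[-1.5,0,0],"twist":[0,0,0]},{"gripper":85,"travel":[-1.5,0,0],"twist":[0,0,0]},{"gripper":85,"travel":[-2,0,0],"twist":[0,0,0]},{"gripper":85,"travel":[-2.5,0,0],"twist":[0,0,0]},{"gripper":85,"travel":[-3,0,0],"twist":[0,0,0]},{"gripper":85,"travel":[-3,0,0],"twist":[0,0,0]},{"gripper":85,"travel":[-3,0,0],"twist":[0,0,0]},{"gripper":85,"travel":[-3,0,0],"twist":[0,0,0]},{"gripper":85,"travel":[-3,0,0],"twist":[0,0,0]}]'
```

```text
time: 12.6
ee_pos: [0.4905, 0.0259, 0.0071]
tcp_rot: [-180.0, -0.2, -165.8]
wrist_force: [-10.8, -2.8, 8.5]
opening: 0.0849
grasp_force: 5.7
```

```bash
python3 -m crank '[{"gripper":85,"travel":[-3,0,0],"twist":[0,0,0]},{"gripper":85,"travel":[-3,0,0],"twist":[0,0,0]},{"gripper":85,"travel":[-3,0,0],"twist":[0,0,0]},{"gripper":85,"travel":[-3,0,0],"twist":[0,0,0]},{"gripper":85,"travel":[-3,0,0],"twist":[0,0,0]},{"gripper":85,"travel":[-3,0,0],"twist":[0,0,0]},{"gripper":85,"travel":[-3,0,0],"twist":[0,0,0]},{"gripper":85,"travel":[-3,0,0],"twist":[0,0,0]},{"gripper":85,"travel":[-3,0,0],"twist":[0,0,0]},{"gripper":85,"travel":[-3,0,0],"twist":[0,0,0]},{"gripper":85,"travel":[-3,0,0],"twist":[0,0,0]},{"gripper":85,"travel":[-3,0,0],"twist":[0,0,0]}]'
python3 - <<'E'
from h import *
p=bot.get_obs()["ee_pos"]; print("to pad",(np.array([.6815,.0703])-p[:2])@[.970,.2428]-.106)
im=bot.camera("top"); cv2.imwrite("pics/top3.png",im[:,:,::-1])
bs=blobs(mask(im,(5,120,90),(18,255,255),(240,150,400,230)),20)
print([ (b.min(0).tolist(),b.max(0).tolist()) for b in bs]); print(sink(im,(240,150,400,230))[0])
E
```

```text
time: 14.1
ee_pos: [0.5254, 0.0347, 0.0071]
tcp_rot: [-180.0, -0.2, -165.8]
wrist_force: [-11.5, -2.7, 8.2]
opening: 0.0852
grasp_force: 5.6
to pad 0.0540676071541855
[]Traceback (most recent call last):
  File "<stdin>", line 5, in <module>
  File "h.py", line 23, in sink
    for b,up in((bs[0],1),(bs[-1],0)):
                 ~~^^^
IndexError: list index out of range
```

```bash
python3 -m crank '[{"gripper":85,"travel":[-3,0,0],"twist":[0,0,0]},{"gripper":85,"travel":[-3,0,0],"twist":[0,0,0]},{"gripper":85,"travel":[-3,0,0],"twist":[0,0,0]},{"gripper":85,"travel":[-3,0,0],"twist":[0,0,0]},{"gripper":85,"travel":[-3,0,0],"twist":[0,0,0]},{"gripper":85,"travel":[-3,0,0],"twist":[0,0,0]},{"gripper":85,"travel":[-3,0,0],"twist":[0,0,0]},{"gripper":85,"travel":[-3,0,0],"twist":[0,0,0]},{"gripper":85,"travel":[-3,0,0],"twist":[0,0,0]},{"gripper":85,"travel":[-3,0,0],"twist":[0,0,0]},{"gripper":85,"travel":[-3,0,0],"twist":[0,0,0]},{"gripper":85,"travel":[-3,0,0],"twist":[0,0,0]}]'
python3 - <<'E'
from h import *
p=bot.get_obs()["ee_pos"]; print("to pad",(np.array([.6815,.0703])-p[:2])@[.970,.2428]-.106)
im=bot.camera("side"); cv2.imwrite("pics/side4.png",cv2.resize(im[170:350,170:370,::-1],None,fx=4,fy=3.3,interpolation=cv2.INTER_CUBIC))
E
```

```text
time: 15.65
ee_pos: [0.5603, 0.0436, 0.0071]
tcp_rot: [180.0, -0.2, -165.8]
wrist_force: [-10.6, -2.5, 7.8]
opening: 0.085
grasp_force: 5.4
to pad 0.018042107210016325
```

View pics/side4.png

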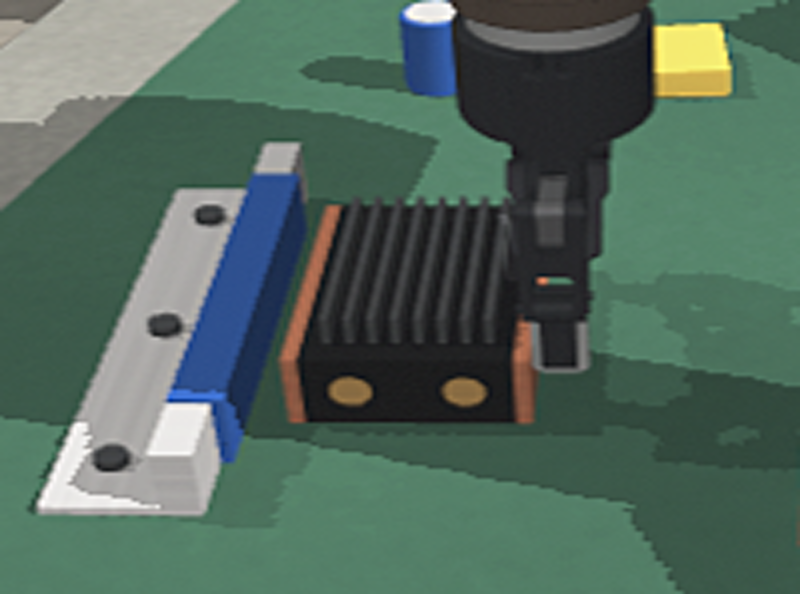

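The side view shows the sink parallel to the pad with an even gap, and within the pad at its near end (sink end at x≈290, pad end at (230,440)). I'll keep pushing slowly until the force rises.

```bash
python3 -m crank '[{"gripper":85,"travel":[-2.5,0,0],"twist":[0,0,0]},{"gripper":85,"travel":[-2,0,0],"twist":[0,0,0]},{"gripper":85,"travel":[-2,0,0],"twist":[0,0,0]},{"gripper":85,"travel":[-2,0,0],"twist":[0,0,0]},{"gripper":85,"travel":[-1.5,0,0],"twist":[0,0,0]},{"gripper":85,"travel":[-1.2,0,0],"twist":[0,0,0]},{"gripper":85,"travel":[-1,0,0],"twist":[0,0,0]},{"gripper":85,"travel":[-1,0,0],"twist":[0,0,0]},{"gripper":85,"travel":[-1,0,0],"twist":[0,0,0]}]'
```

```text
time: 16.82
ee_pos: [0.574, 0.0471, 0.007]
tcp_rot: [180.0, -0.2, -165.8]
wrist_force: [-10.1, -3.1, 7.1]
opening: 0.0849
grasp_force: 5.3
```

```bash
python3 -m crank '[{"gripper":85,"travel":[-0.8,0,0],"twist":[0,0,0]},{"gripper":85,"travel":[-0.8,0,0],"twist":[0,0,0]},{"gripper":85,"travel":[0,0,0],"twist":[0,0,0]}]'
```

```text
time: 17.2
ee_pos: [0.5757, 0.0475, 0.007]
tcp_rot: [180.0, -0.2, -165.8]
wrist_force: [-9.7, -2.4, 5.9]
opening: 0.085
grasp_force: 5.0
```

```bash
python3 -m crank '[{"gripper":85,"travel":[-0.7,0,0],"twist":[0,0,0]},{"gripper":85,"travel":[-0.7,0,0],"twist":[0,0,0]},{"gripper":85,"travel":[-0.7,0,0],"twist":[0,0,0]}]'
```

```text
time: 17.58
ee_pos: [0.5764, 0.0477, 0.007]
tcp_rot: [180.0, -0.3, -165.8]
wrist_force: [-19.2, -4.4, 12.8]
opening: 0.0853
grasp_force: 10.0
```

```bash
python3 -m crank '[{"gripper":85,"travel":[-0.7,0,0],"twist":[0,0,0]},{"gripper":85,"travel":[-0.5,0,0],"twist":[0,0,0]}]'
```

```text
time: 17.82
ee_pos: [0.5763, 0.0477, 0.007]
tcp_rot: [180.0, -0.5, -165.8]
wrist_force: [-25.1, -5.4, 17.4]
opening: 0.085
grasp_force: 13.1
```

```bash
python3 -m crank '[{"gripper":85,"travel":[-0.6,0,0],"twist":[0,0,0]},{"gripper":85,"travel":[-0.4,0,0],"twist":[0,0,0]},{"gripper":85,"travel":[0,0,0],"twist":[0,0,0]}]'; python3 -c "
from workcell import bot;o=bot.get_obs();print(o['torque'],o['tcp_rot'],o['joint_efforts'])"
```

```text
time: 18.2
ee_pos: [0.5764, 0.0477, 0.007]
tcp_rot: [180.0, -0.6, -165.8]
wrist_force: [-29.0, -7.4, 19.7]
opening: 0.0849
grasp_force: 15.1
[-1.25434206  5.30130271 -0.02772918] [ 179.99398118   -0.58460767 -165.81666952] [ 2.65728503e+00 -4.95424569e+01  5.12272239e+01 -1.17492217e+01
  1.15913764e+00  6.25507055e-04]
```

```bash
python3 -m crank '[{"gripper":85,"travel":[1,0,0],"twist":[0,0,0]},{"gripper":85,"travel":[1,0,0],"twist":[0,0,0]},{"gripper":85,"travel":[2,0,0],"twist":[0,0,0]},{"gripper":85,"travel":[6,0,0],"twist":[0,0,0]},{"gripper":85,"travel":[15,0,0],"twist":[0,0,0]},{"gripper":85,"travel":[25,0,0],"twist":[0,0,0]},{"gripper":85,"travel":[10,0,-25],"twist":[0,0,0]},{"gripper":85,"travel":[0,0,-50],"twist":[0,0,0]},{"gripper":85,"travel":[0,0,-55],"twist":[0,0,0]},{"gripper":85,"travel":[20,30,-40],"twist":[0,0,0]},{"gripper":85,"travel":[20,50,-10],"twist":[0,0,0]},{"gripper":85,"travel":[20,50,0],"twist":[0,0,0]}]'
python3 -m crank '[{"gripper":85,"travel":[10,60,0],"twist":[0,0,0]},{"gripper":85,"travel":[10,60,0],"twist":[0,0,0]},{"gripper":85,"travel":[0,0,0],"twist":[0,0,0]},{"gripper":85,"travel":[0,0,0],"twist":[0,0,0]}]'
python3 - <<'E'
from h import *
im=bot.camera("top"); cv2.imwrite("pics/top5.png",im[:,:,::-1]); sd=bot.camera("side"); cv2.imwrite("pics/side5.png",sd[:,:,::-1])
a=cv2.resize(im[90:240,200:370,::-1],(680,600),interpolation=cv2.INTER_CUBIC); cv2.imwrite("pics/f.png",a)
[print(x) for x in sink(im,(200,110,400,230))]
E
```

```text
time: 19.7
ee_pos: [0.4327, 0.1465, 0.1883]
tcp_rot: [180.0, 0.2, -165.8]
wrist_force: [-0.1, 0.9, -0.2]
opening: 0.0852
grasp_force: 0.0
time: 20.2
ee_pos: [0.3842, 0.2568, 0.187]
tcp_rot: [-180.0, 0.0, -165.7]
wrist_force: [-0.5, -0.1, 0.9]
opening: 0.0847
grasp_force: 0.0
(np.float32(14.270421), array([0.67940265, 0.07090135], dtype=float32), array([-0.24649872,  0.9691431 ], dtype=float32), np.float64(-0.059145516224071916), np.float64(0.05899683808846294), np.float64(0.0004415515211801858))
(np.float32(14.366076), array([0.5887974 , 0.03042025], dtype=float32), array([-0.24811639,  0.9687302 ], dtype=float32), np.float64(-0.03954064314666603), np.float64(0.07981840121570212), np.float64(0.0007102328495192277))
```

View pics/f.png

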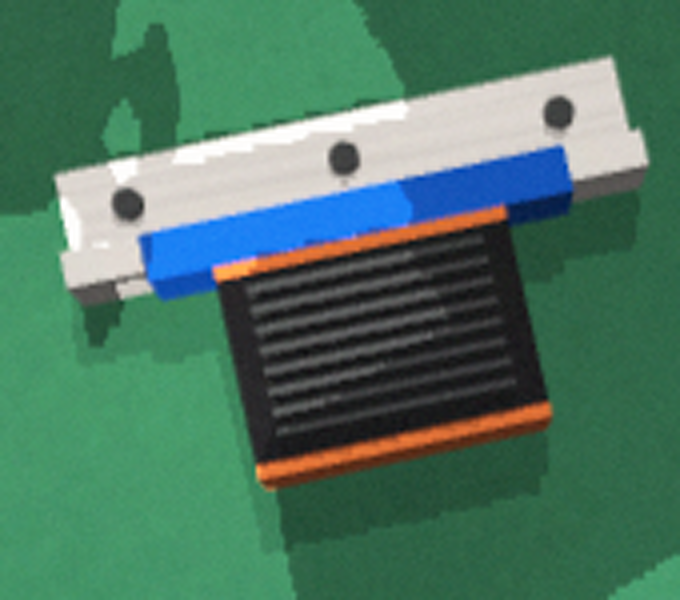

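View pics/side5.png

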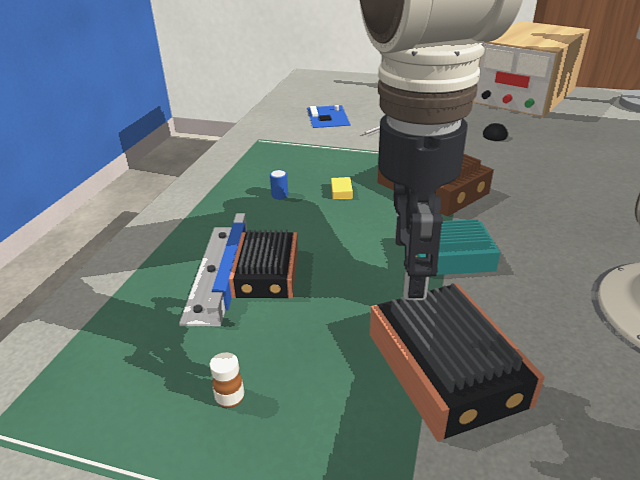

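The heat sink's copper face lies flush on the pad, from crop (215,275) to (507,212). About 28 mm of pad shows beyond each end, and the face is at 14.3° against the pad's 14.1 to 14.3°. The jar, capacitor and battery look unmoved, and the gripper is clear.

```bash
python3 -c "
from workcell import bot;print(bot.job_done())"
```

```text
the job is handed in; nothing more can be done
None
```

The heat sink was turned square first, then pushed up until its copper face sat flush and centred on the blue pad; the jar, capacitor and battery look unmoved in the last pictures, and the arm finished clear at about 20 s of the 67 s allowed.

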